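# Make up the sewing kit and the strap kit

### The arm

A 6-joint arm with a two-finger parallel gripper is mounted at the origin on the work surface. World frame = base frame: x ahead of the robot, y to its left, z up, the work surface at z = 0. Lengths are in m, angles in rad, forces in N, time in s.
With the tool pointing down it reaches from about 0.4 to 0.925 m from the base axis. Payload 12.5 kg.
Tool frame: the origin (TCP) lies between the finger pads; the fingertips stand 17 mm ahead of it and the grasp point (between the pads) lies 2 mm behind it (manip.finger_overhang is the x of the fingertips in the tool frame, in m); x points along the fingers, z is the direction in which the jaws open and shut, and the axes are right-handed (so a half turn about x gives the same grasp; the last joint's range is limited). The gripper opens to 95 mm and grips with 3 to 60 N. Pads are 20 mm wide; open, the fingers measure 119 mm over their backs; the gripper's body (75 mm by 180 mm) begins 59 mm behind the grasp point.
Start: joints at [1.16, 0.491, 1.559, -0, 1.092, -0.106], TCP at [0.188, 0.596, 0.232] pointing down, gripper open.
Joint ranges: [-3.1, 3.1], [-0.84, 2.19], [0.05, 2.79], [-1.13, 4.28], [0.06, 2.93], [-2.69, 2.69]. Speed limits (rad/s): [2.22, 2.22, 2.79, 3.14, 3.14, 3.14].

### API

Orientations are given as a unit quaternion [w, x, y, z].
In Python, from station import manip gives the robot as it stands.
- The arm moves only by the shell command python3 -m creep 'ROWS' [FORCE]. ROWS is JSON, a list of rows, each a list of 7 numbers: the turn, a rotation vector about the tool's x, y, z in rad, then the shift along the tool's x, y, z in cm, then the finger opening in cm, from 0 to 9.51. In form: [[ax, ay, az, x, y, z, gripper], ...]. A call has 1 to 20 rows; each row is the pose to reach, as a shift and turn from the pose commanded when the call began, along the tool's axes at that moment; what a row does not reach only later rows make up. A row lasts 1/8 s, in which the tool goes at most 62.5 mm and 10.7 degrees, less where a joint would pass 70% of its speed; a pose out of reach is approached as far as the arm can. A call with a gripper value outside its range is refused whole. The fingers move at their own pace and stop on an object; FORCE is the grip in N (left out, the last holds). Time passes only in rows, so rows that repeat a pose let the fingers close. It gives the time, the measured TCP pose, the force and the opening at its end, in the units of the state.
- manip.sense(): the state, without advancing time (a new reading comes with each control period).
- manip.snapshot(name): name is "side" or "top" or "wrist"; returns a dict with "color" (420x560x3 uint8, red, green, blue), "fov_y" (degrees; the focal length in pixels is half the picture's height over the tangent of half this angle, whatever the lens; pixels are square), "cx", "cy" (the principal point, pixels), "k1" (the pictures are not rectified: a ray, as slopes to the right and down, at radius r is drawn at 1 + k1 r^2 times it, then the intrinsics apply), "rvec" (rotation vector, rad) and "tvec" (3), from world to camera coordinates, as OpenCV has them; the wrist camera has in their place "mount" (4x4, takes a point from camera to tool coordinates, whose origin is the TCP and whose axes are the tool frame's). Camera axes: x right, y down, z forward; pixel columns grow to the right and rows downward; lengths in m; the calibration is good to about 2 mm. A picture is of the moment at which its call begins: read the wrist's pose just before it. There is no depth.
- manip.close_job(): hands the job in, once; it reports no verdict.
Trained networks look in the newest picture that a camera, given by its name, has taken for a name from the list of things; names that differ only in an ending like _2 or _b are one class to them, and where a whole thing is asked for, a point or a joint stands for the part that bears it (a point fixed in the world has none). Each returns a list of dicts, best first, with "conf" (0 to 1); they miss things now and then, are a little off and sometimes report something else, mostly with a low value. They report only what shows in the picture. A call takes as long as a camera call. They do not tell look-alikes from the thing itself.
- manip.trace(label, camera): "region" (420x560 bool, what is visible of it) and "bbox" ([centre column, centre row, width, height] in pixels, round what is visible of it).
The state is a dict: "clock": time; "qpos": joint angles; "qvel": joint speeds; "joint_torque": joint torques, N m; "position": TCP position; "ee_rot": TCP orientation; "ft_force": force on the tool from outside, world axes, zero at the start; "ft_torque": the same for the moment, N m; "opening": opening from 0.0 (shut) to 1.0 (fully open).
Only numpy, scipy, OpenCV 4.12 (cv2) and the standard library are available. Lean on these libraries where they do the work, as an engineer would, in place of code of your own. Each camera call takes 0.05 s, during which the arm holds its last target.

### The job

Make up the two kits for the morning's saddlery jobs from the stock on the bench, one item to a compartment. Sewing kit, in the tray with three compartments: the awl lying in the long compartment, the thread spool standing upright and the beeswax bar lying flat in the two small ones; strap kit, in the tray with two equal compartments: the large buckle and the large ring, each lying flat in its own. All five must rest on the tray floors, none propped on a partition or on another item; leave the small buckle and the small ring where they are.

Things in the scene. Friction and masses are not known exactly. Their poses are not given: they have to be found in the camera images.
- sewing_tray: Fixed tray, pale wood walls and cork floor, left or right, with three compartments. 176 (x) x 136 (y) mm, walls and partitions 12 mm high, floors 4 mm above the bench. Origin: centre of underside, z up. In its frame: long compartment 166 x 46 mm, centre (0, -40) mm, length along x; two small ones 81 (x) x 76 (y) mm, centres (-42.5, 25) and (42.5, 25) mm. Yaw within 0.35 rad.
- strap_tray: Fixed tray, pale wood walls and cork floor, on the side opposite the other tray, with two equal compartments. 176 (x) x 136 (y) mm, walls and partition 12 mm high, floors 4 mm above the bench. Origin: centre of underside, z up. In its frame: compartments 81 (x) x 126 (y) mm, centres (-42.5, 0) and (42.5, 0) mm. Yaw within 0.35 rad.
- awl: Stitching awl lying on the bench: octagonal wooden haft 26 mm across flats, brass ferrule, short steel blade, 120 mm long overall. Origin: on its axis at mid-length, 13 mm above what it lies on; x along it to the blade's point, z up. Haft from x = -60 to 16 mm, full width -48 to 0 (grip there); blade 25 to 60 mm.
- spool: Wooden spool wound full with natural linen thread, standing on end: a cylinder 50 mm in diameter and 56 mm tall. Origin: centre of its underside, z up.
- wax_bar: Plain bar of beeswax lying flat: 60 mm (x) x 40 mm (y) x 24 mm high. Origin: centre of its underside, z up.
- large_buckle: The larger of two brass roller buckles, lying flat: frame 59 mm (x) x 56 mm (y) outside; straight side bars 9 mm high and 8 mm wide along x at y = -24 and 24 mm (grip across these), heel bar at -x, roller at +x (11 mm high), tongue along the middle, its tip 16 mm high and 33 mm out at +x. Origin: centre of its underside, z up.
- large_ring: The larger of two brass rings, lying flat: 64 mm outside diameter, round bar 10 mm thick (44 mm inside diameter). Origin: its centre, level with its underside, z up.
- small_buckle: Spare brass roller buckle of the same pattern, about 36 x 34 mm, bars 5 mm high, lying flat. Stays where it is. Origin: centre of its underside.
- small_ring: Spare brass ring, 40 mm outside diameter, bar 7 mm thick, lying flat. Stays where it is. Origin: its centre, level with its underside.
Not all that is in view belongs to the job. Several things look just like the awl: the one meant starts farthest to the robot's right. What is shaped like the strap_tray but turquoise is not meant.

How it is judged:
By the outcome, as a careful person would: the job done as asked, in the order asked, and still so for the second after the job is handed in, with the robot touching nothing.
It also fails if it takes over 122 s, if anything falls off the work surface, if the arm or the gripper's body presses on something with over 40 N, if the wrist force passes 120 N, or if a joint passes its speed limit or range.

## Working session

There is one attempt and no reset: what is moved stays moved. The work goes in short steps, Python scripts to look and compute and a shell command to move; the robot and the scene stay as the last step left them, time stands still between calls to the robot, and variables do not carry over. Pictures are saved under pics/ and viewed, and the job is handed in when it is done.

```bash
ls; mkdir -p pics; python3 - <<'E'
from station import manip
import cv2
s=manip.sense(); print(s)
for n in ("top","side","wrist"):
    r=manip.snapshot(n); cv2.imwrite(f"pics/{n}0.png",r["color"][:,:,::-1]); print(n,{k:v for k,v in r.items() if k!="color"})
E
```

```text
pics
{'clock': 0.0, 'qpos': array([ 1.16040601e+00,  4.91517138e-01,  1.55945837e+00, -1.24722415e-05,
        1.09171282e+00, -1.05623122e-01]), 'qvel': array([ 0.00207279,  0.00038967, -0.00050247, -0.00103721, -0.00097258,
        0.00059397]), 'joint_torque': array([-8.99484075e-04, -6.12616253e+01, -2.58189833e+01,  6.91251713e-02,
        4.82016010e-02, -9.91613797e-05]), 'position': array([0.1874452 , 0.59598346, 0.23108503]), 'ee_rot': array([ 0.56976924, -0.41850868,  0.57043479,  0.418112  ]), 'ft_force': array([ 0.86591658,  0.50397685, -1.21129964]), 'ft_torque': array([ 0.00577914, -0.01470564,  0.00907752]), 'opening': 0.9983537839273106}
top {'fov_y': 55.17293655803974, 'cx': 279.799852195207, 'cy': 206.34707089191275, 'k1': 0.015072671459366633, 'rvec': array([ 2.1452532 , -2.15248809,  0.14902876]), 'tvec': array([0.01020713, 0.42643507, 0.88666223])}
side {'fov_y': 47.8933770893064, 'cx': 276.0160587520604, 'cy': 198.23872509005685, 'k1': -0.11755301054439501, 'rvec': array([ 2.10202087, -0.39581926,  0.22478017]), 'tvec': array([-0.40088321,  0.12439583,  1.13218231])}
wrist {'fov_y': 65.87273689040963, 'cx': 283.6428182613212, 'cy': 210.34193220677204, 'k1': -0.016118440714589125, 'mount': array([[-3.21383680e-05, -2.62969914e-01,  9.64804034e-01,
        -1.52053118e-01],
       [ 6.82059205e-04, -9.64803815e-01, -2.62969832e-01,
         7.40110530e-02],
       [ 9.99999767e-01,  6.49602051e-04,  2.10368271e-04,
         8.21666188e-04],
       [ 0.00000000e+00,  0.00000000e+00,  0.00000000e+00,
         1.00000000e+00]])}
```

View pics/top0.png

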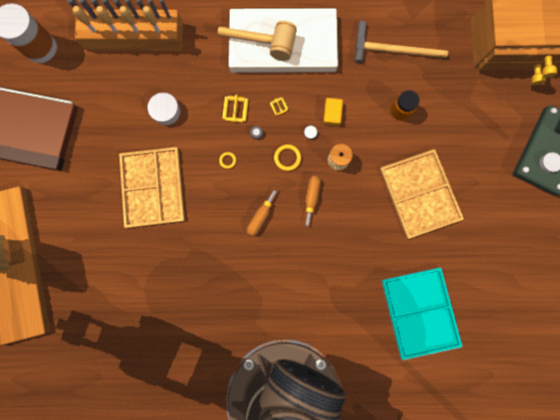

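View pics/side0.png

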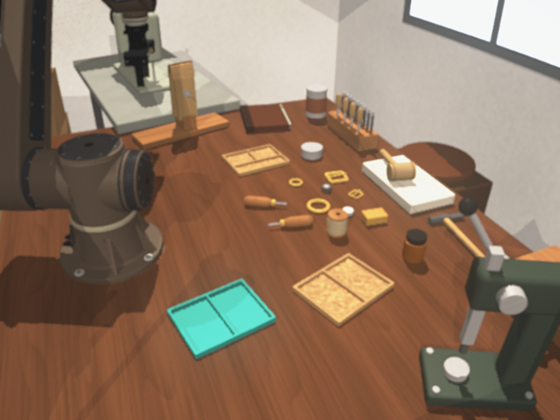

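The top view shows the sewing tray (three compartments) at (152,187) and the strap tray at (421,194), with the turquoise decoy at (422,313). The awls are at (262,213) and (313,200). The spool is at (340,157), the wax at (334,110), the buckles at (235,109) (large) and (279,106), and the rings at (288,157) (large) and (228,160).

```bash
cat > h.py <<'E'
import numpy as np, cv2
from scipy.spatial.transform import Rotation as R
from station import manip
def cam(r,state=None):
    H=r["color"].shape[0]; f=H/2/np.tan(np.radians(r["fov_y"]/2))
    if "rvec" in r:
        Rm=cv2.Rodrigues(np.array(r["rvec"]))[0]; t=np.array(r["tvec"]); C=-Rm.T@t; Rw=Rm.T
    else:
        q=state["ee_rot"]; Rt=R.from_quat([q[1],q[2],q[3],q[0]]).as_matrix(); M=np.array(r["mount"])
        Rw=Rt@M[:3,:3]; C=state["position"]+Rt@M[:3,3]
    return dict(f=f,cx=r["cx"],cy=r["cy"],k1=r["k1"],R=Rw,C=C)
def p2w(c,uv,z):
    uv=np.atleast_2d(np.array(uv,float)); d=(uv-[c["cx"],c["cy"]])/c["f"]
    u=d.copy()
    for _ in range(20): u=d/(1+c["k1"]*(u**2).sum(1,keepdims=True))
    ray=np.c_[u,np.ones(len(u))]@c["R"].T
    s=(z-c["C"][2])/ray[:,2]
    return c["C"]+ray*s[:,None]
def w2p(c,P):
    p=(np.atleast_2d(P)-c["C"])@c["R"]; u=p[:,:2]/p[:,2:]
    u=u*(1+c["k1"]*(u**2).sum(1,keepdims=True)); return u*c["f"]+[c["cx"],c["cy"]]
def shot(name):
    s=manip.sense(); r=manip.snapshot(name); return r,cam(r,s),s
def rect(region,c,z):
    cs,_=cv2.findContours(region.astype(np.uint8),0,cv2.CHAIN_APPROX_NONE)
    k=max(cs,key=cv2.contourArea)[:,0,:]
    P=p2w(c,k,z)[:,:2]
    (x,y),(w,h),a=cv2.minAreaRect((P*1000).astype(np.float32))
    return np.round([x,y,w,h,a],1)
E
python3 - <<'E'
from h import *
r,c,s=shot("top"); print(c["C"])
Z=dict(sewing_tray=.012,strap_tray=.012,awl=.013,spool=.056,wax_bar=.024,large_buckle=.008,large_ring=.005,small_buckle=.005,small_ring=.004)
for n,z in Z.items():
    for d in manip.trace(n,"top"):
        if d["conf"]>.15: print(n,round(d["conf"],2),np.round(d["bbox"]),rect(d["region"],c,z))
E
```

```text
[0.29926535 0.00827888 0.93727939]
sewing_tray 0.94 [153. 189.  65.  82.] [476.4 309.2 179.3 142.    5.4]
strap_tray 0.88 [423. 194.  85.  89.] [ 458.3 -319.2  177.8  142.9   19. ]
strap_tray 0.56 [420. 314.  83.  97.] [ 188.3 -305.4  176.9  140.    11.4]
awl 0.88 [259. 217.  22.  35.] [403.6  56.4  27.9  88.2  59.4]
awl 0.77 [314. 199.  13.  54.] [444.1 -63.1  28.6 115.5  80.5]
spool 0.85 [339. 158.  27.  24.] [ 534.2 -125.7   48.3   62.2   62.5]
wax_bar 0.86 [330. 112.  14.  25.] [ 653.3 -115.9   40.4   66.2   83.5]
large_buckle 0.92 [236. 111.  32.  27.] [669.  116.   58.   67.2  83.1]
large_buckle 0.59 [313. 199.  15.  48.] [457.7 -67.   24.6  89.6  81.1]
large_ring 0.66 [288. 156.  29.  24.] [547.5  -8.8  62.   61.2  89.8]
large_ring 0.64 [278. 108.  16.  14.] [689.1  17.3   8.   28.5  22.5]
small_ring 0.52 [420. 192.  82.  89.] [ 459.8 -321.9  177.   143.5   19.4]
small_ring 0.49 [225. 160.  19.  12.] [541.4 134.8  38.   35.5  44.7]
```

View pics/wrist0.png

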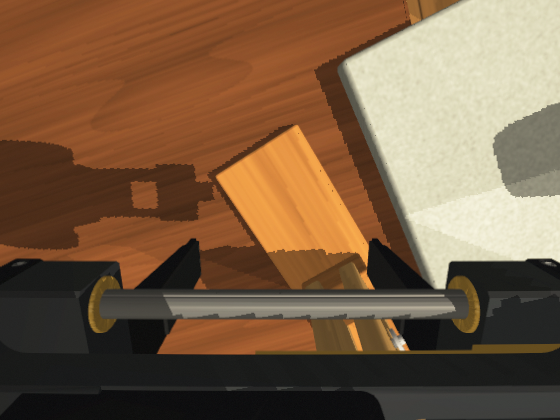

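The wrist view shows only the stand at the left of the bench. The awl-like things are at (262,213) and (313,200), plus the rack handles at around (130,30). The awl meant is the rightmost, at (313,200). I'll check it close up and work out how far to move.

```bash
cat >> h.py <<'E'
def Rt(s):
    q=s["ee_rot"]; return R.from_quat([q[1],q[2],q[3],q[0]])
def go(pos,jaw=None,s=None):
    """pos world TCP (m), jaw yaw (rad) of tool z in world xy; prints row values"""
    s=s or manip.sense(); A=Rt(s)
    cur=A.as_matrix(); cy=np.arctan2(cur[1,2],cur[0,2])
    best=None
    if jaw is None: jaw=cy
    for k in (-2,-1,0,1,2):
        j=jaw+k*np.pi
        z=np.array([np.cos(j),np.sin(j),0]); x=np.array([0,0,-1.]); y=np.cross(z,x)
        B=R.from_matrix(np.c_[x,y,z]); rv=(A.inv()*B).as_rotvec()
        if np.linalg.norm(rv)>3.0: continue
        sh=A.inv().apply(np.array(pos)-s["position"])*100
        print("jaw",round(j,2),"turn",np.round(rv,3),"shift cm",np.round(sh,2),"rows>=",int(max(np.ceil(np.linalg.norm(sh)/6.25),np.ceil(np.degrees(np.linalg.norm(rv))/10.7))))
def crop(im,u,v,w,h,f,name):
    o=im[max(0,v-h):v+h,max(0,u-w):u+w]; cv2.imwrite("pics/"+name,cv2.resize(o,None,fx=f,fy=f,interpolation=cv2.INTER_CUBIC)[:,:,::-1])
E
python3 - <<'E'
from h import *
s=manip.sense(); print(np.round(Rt(s).as_matrix(),2))
r,c,s=shot("top"); crop(r["color"],300,180,80,80,4,"crop0.png")
go((.42,.32,.30),0); go((.44,-.02,.22),np.pi/2);go((.44,-.02,.22),0)
E
```

```text
[[ 0.   -0.95  0.3 ]
 [ 0.    0.3   0.95]
 [-1.    0.    0.  ]]
jaw -6.28 turn [ 1.266  0.    -0.   ] shift cm [ -6.84 -30.46 -19.37] rows>= 7
jaw -3.14 turn [-1.876  0.     0.   ] shift cm [ -6.84 -30.46 -19.37] rows>= 11
jaw 0.0 turn [ 1.266  0.    -0.   ] shift cm [ -6.84 -30.46 -19.37] rows>= 7
jaw 3.14 turn [-1.876  0.     0.   ] shift cm [ -6.84 -30.46 -19.37] rows>= 11
jaw 6.28 turn [ 1.266  0.    -0.   ] shift cm [ -6.84 -30.46 -19.37] rows>= 7
jaw -4.71 turn [-0.305  0.     0.   ] shift cm [  1.16 -42.57 -51.2 ] rows>= 11
jaw -1.57 turn [ 2.837  0.    -0.   ] shift cm [  1.16 -42.57 -51.2 ] rows>= 16
jaw 1.57 turn [-0.305  0.     0.   ] shift cm [  1.16 -42.57 -51.2 ] rows>= 11
jaw 4.71 turn [ 2.837  0.    -0.   ] shift cm [  1.16 -42.57 -51.2 ] rows>= 16
jaw 7.85 turn [-0.305  0.     0.   ] shift cm [  1.16 -42.57 -51.2 ] rows>= 11
jaw -6.28 turn [ 1.266  0.    -0.   ] shift cm [  1.16 -42.57 -51.2 ] rows>= 11
jaw -3.14 turn [-1.876  0.     0.   ] shift cm [  1.16 -42.57 -51.2 ] rows>= 11
jaw 0.0 turn [ 1.266  0.    -0.   ] shift cm [  1.16 -42.57 -51.2 ] rows>= 11
jaw 3.14 turn [-1.876  0.     0.   ] shift cm [  1.16 -42.57 -51.2 ] rows>= 11
jaw 6.28 turn [ 1.266  0.    -0.   ] shift cm [  1.16 -42.57 -51.2 ] rows>= 11
```

View pics/crop0.png

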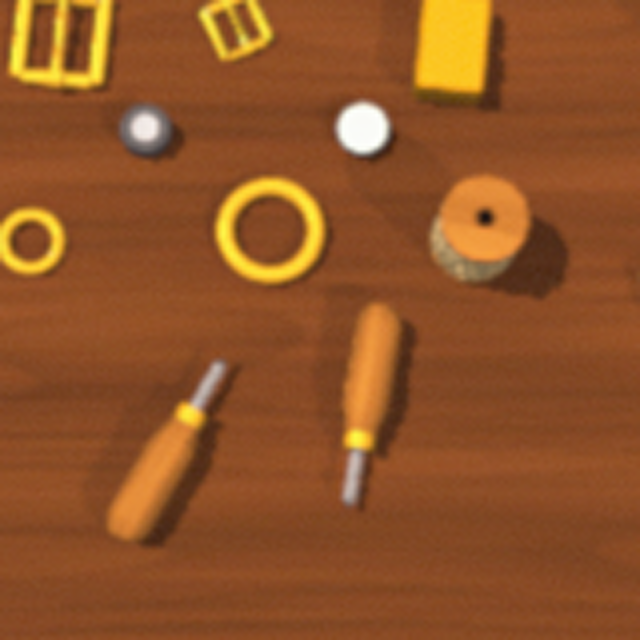

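```bash
python3 - <<'E'
from h import *
s=manip.sense();go((.46,-.02,.28),-np.pi/2)
E
```

```text
jaw -7.85 turn [ 2.837  0.    -0.   ] shift cm [ -4.84 -44.48 -50.6 ] rows>= 16
jaw -4.71 turn [-0.305  0.     0.   ] shift cm [ -4.84 -44.48 -50.6 ] rows>= 11
jaw -1.57 turn [ 2.837  0.    -0.   ] shift cm [ -4.84 -44.48 -50.6 ] rows>= 16
jaw 1.57 turn [-0.305  0.     0.   ] shift cm [ -4.84 -44.48 -50.6 ] rows>= 11
jaw 4.71 turn [ 2.837  0.    -0.   ] shift cm [ -4.84 -44.48 -50.6 ] rows>= 16
```

```bash
python3 -m creep '[[0.2,0,0,-6.8,-4,-2,9.5],[1.0,0,0,-6.8,-30,-19,9.5],[1.0,0,0,-6.8,-30,-19,9.5],[1.0,0,0,-6.8,-30,-19,9.5],[1.0,0,0,-6.8,-30,-19,9.5],[1.0,0,0,-6.8,-30,-19,9.5],[2.837,0,0,-4.84,-44.5,-50.6,9.5],[2.837,0,0,-4.84,-44.5,-50.6,9.5],[2.837,0,0,-4.84,-44.5,-50.6,9.5],[2.837,0,0,-4.84,-44.5,-50.6,9.5],[2.837,0,0,-4.84,-44.5,-50.6,9.5],[2.837,0,0,-4.84,-44.5,-50.6,9.5],[2.837,0,0,-4.84,-44.5,-50.6,9.5],[2.837,0,0,-4.84,-44.5,-50.6,9.5],[2.837,0,0,-4.84,-44.5,-50.6,9.5],[2.837,0,0,-4.84,-44.5,-50.6,9.5],[2.837,0,0,-4.84,-44.5,-50.6,9.5],[2.837,0,0,-4.84,-44.5,-50.6,9.5],[2.837,0,0,-4.84,-44.5,-50.6,9.5]]'
cat > look.py <<'E'
import sys
from h import *
Z=dict(sewing_tray=.012,strap_tray=.012,awl=.013,spool=.056,wax_bar=.024,large_buckle=.008,large_ring=.005,small_buckle=.005,small_ring=.004)
r,c,s=shot("wrist"); cv2.imwrite("pics/"+sys.argv[1],r["color"][:,:,::-1]); print(np.round(s["position"],4),np.round(s["qpos"],2),s["clock"])
np.savez("last_"+sys.argv[1][:-4],**c)
for n in sys.argv[2:]:
    for d in manip.trace(n,"wrist"):
        if d["conf"]>.3: print(n,round(d["conf"],2),np.round(d["bbox"]),rect(d["region"],c,Z[n]))
E
python3 look.py w1.png sewing_tray strap_tray awl spool wax_bar large_buckle large_ring
```

```text
clock: 3.08
position: [0.4602, -0.02, 0.28]
ee_rot: [0.5, 0.5, 0.5, -0.5]
ft_force: [0.0, 0.6, 0.0]
opening: 0.996
[ 0.4602 -0.02    0.28  ] [-0.19  0.2   1.88  0.    1.07  1.38] 3.075
sewing_tray 0.77 [ 50. 163. 101. 148.] [477.8 307.  178.2 144.4   6.8]
sewing_tray 0.35 [278. 108.  49.  48.] [547.5  -9.   61.   63.2  88.7]
strap_tray 0.91 [501. 177. 115. 159.] [ 459.9 -317.8  180.3  143.2   19.1]
awl 0.71 [320. 193.  32.  85.] [442.3 -63.   27.  117.   80.1]
awl 0.61 [231. 214.  43.  72.] [413.4  51.2  27.6 119.7  59.4]
spool 0.91 [376. 116.  51.  42.] [ 5.419e+02 -1.229e+02  4.730e+01  5.950e+01  3.000e-01]
wax_bar 0.56 [370.  23.  44.  42.] [ 645.8 -114.2   42.1   45.5   85. ]
large_buckle 0.7 [170.  17.  52.  34.] [654.5 117.6  58.2  36.5  87.1]
large_ring 0.96 [278. 108.  53.  49.] [ 5.477e+02 -8.000e+00  6.420e+01  6.340e+01  1.000e-01]
```

View pics/w1.png

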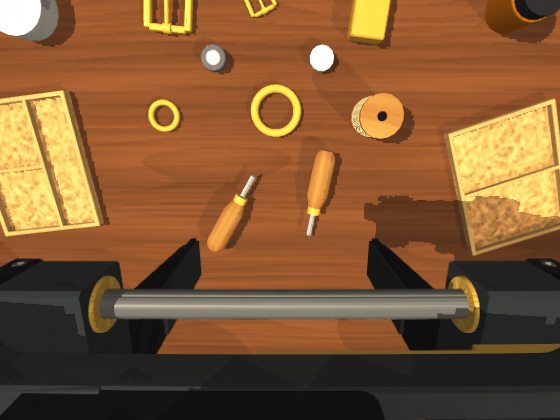

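The wrist view shows the target awl at (320,193) with its tip down at (309,235), the spool at (380,116), the ring at (276,110), the sewing tray at left and the strap tray at right. Both cameras agree to within a few mm, so I'll pick up the awl.

```bash
sed -i 's/for k in (-2,-1,0,1,2)/for k in (0,)/' h.py; python3 - <<'E'
from h import *
go((.466,-.067,.08),-1.744);go((.466,-.067,.0275),-1.744)
E
```

```text
jaw -1.74 turn [ 0.173 -0.    -0.   ] shift cm [20.    0.58  4.7 ] rows>= 4
jaw -1.74 turn [ 0.173 -0.    -0.   ] shift cm [25.25  0.58  4.7 ] rows>= 5
```

```bash
python3 -m creep '[[0.173,0,0,10,0.6,4.7,5.5],[0.173,0,0,16,0.6,4.7,5.5],[0.173,0,0,20,0.6,4.7,5.5],[0.173,0,0,22,0.6,4.7,5.5],[0.173,0,0,22,0.6,4.7,5.5],[0.173,0,0,22,0.6,4.7,5.5]]' 25
python3 look.py w2.png awl
```

```text
clock: 4.22
position: [0.4668, -0.0671, 0.0612]
ee_rot: [0.455, 0.542, 0.455, -0.541]
ft_force: [-0.5, -0.0, 0.9]
opening: 0.579
[ 0.4668 -0.0671  0.0612] [-0.28  0.55  2.09  0.    0.5   1.46] 4.225
awl 0.57 [286. 266.  46. 158.] [465.9 -67.4  26.5  69.8  80.1]
```

View pics/w2.png

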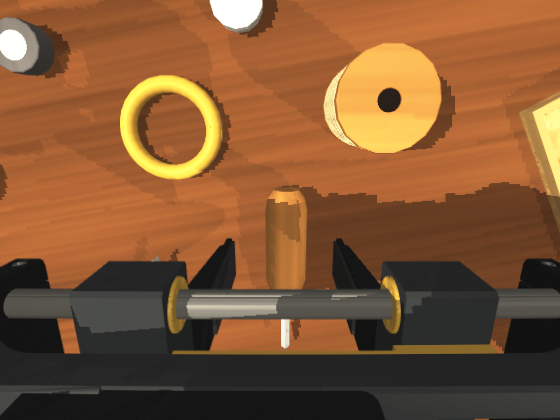

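The haft at (286,240) is centred and lined up between the jaws.

```bash
python3 -m creep '[[0,0,0,3.35,0,0,5.5],[0,0,0,3.35,0,0,5.5],[0,0,0,3.35,0,0,2],[0,0,0,3.35,0,0,2],[0,0,0,3.35,0,0,2],[0,0,0,3.35,0,0,2],[0,0,0,3.35,0,0,2],[0,0,0,1.0,0,0,2],[0,0,0,-8,0,0,2],[0,0,0,-8,0,0,2],[0,0,0,-8,0,0,2]]' 25
python3 -c "
from h import *
print(manip.sense()['qpos'])
"
python3 look.py w3.png spool large_ring
```

```text
clock: 5.7
position: [0.4668, -0.0672, 0.1418]
ee_rot: [0.456, 0.542, 0.454, -0.541]
ft_force: [0.7, -0.5, -0.9]
opening: 0.273
[-2.83122689e-01  4.03834099e-01  2.02718162e+00  1.42042710e-04
  7.06594568e-01  1.46071862e+00]
[ 0.4668 -0.0672  0.1418] [-0.28  0.4   2.03  0.    0.71  1.46] 5.7
spool 0.73 [31. 23. 62. 46.] [632.9  78.9  41.7  28.5  79.4]
spool 0.6 [349. 107.  71.  69.] [ 541.9 -126.8   50.9   49.8   54.5]
large_ring 0.81 [203. 124.  76.  70.] [548.1  -8.8  62.8  63.   80. ]
```

View pics/w3.png

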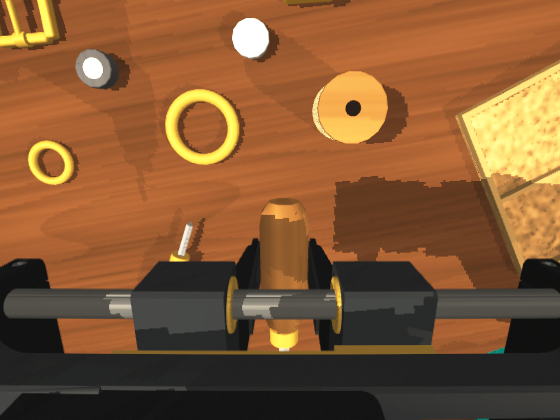

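The awl is held (opening 26 mm, haft at (284,230)). I'll carry it over to the sewing tray and measure the tray.

```bash
python3 - <<'E'
from h import *
go((.44,.24,.20),-1.463)
E
```

```text
jaw -1.46 turn [-0.281 -0.     0.001] shift cm [ -6.07  -7.83 -29.79] rows>= 6
```

```bash
python3 -m creep '[[-0.28,0,0,-6,-7.8,-29.8,2],[-0.28,0,0,-6,-7.8,-29.8,2],[-0.28,0,0,-6,-7.8,-29.8,2],[-0.28,0,0,-6,-7.8,-29.8,2],[-0.28,0,0,-6,-7.8,-29.8,2],[-0.28,0,0,-6,-7.8,-29.8,2],[-0.28,0,0,-6,-7.8,-29.8,2],[-0.28,0,0,-6,-7.8,-29.8,2]]'
python3 look.py w4.png sewing_tray
```

```text
clock: 6.85
position: [0.4407, 0.2387, 0.1992]
ee_rot: [0.525, 0.472, 0.526, -0.474]
ft_force: [0.1, -0.5, -1.3]
opening: 0.274
[0.4407 0.2387 0.1992] [ 0.36  0.36  1.89 -0.    0.89  1.83] 6.85
sewing_tray 0.71 [213. 147. 138. 177.] [477.4 311.9 176.6 136.7   6.7]
```

View pics/w4.png

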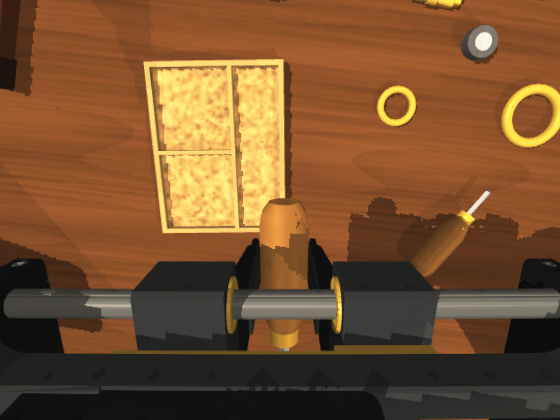

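```bash
python3 - <<'E'
from h import *
c=dict(np.load("last_w4.npz"))
im=cv2.imread("pics/w4.png")[:,:,::-1]; crop(im,215,145,85,105,4,"crop1.png")
P=p2w(c,[(145,63),(283,60),(164,232)],.012)[:,:2]*1000; print(P)
print("center",(P[1]+P[2])/2, np.degrees(np.arctan2(*(P[0]-P[2])[::-1])), np.linalg.norm(P[0]-P[2]),np.linalg.norm(P[0]-P[1]))
ctr=np.array([477.3,309.5]);y=np.radians(6.6)
for ctr in ([477.4,309],[477.4,312]):
  M=np.array([[np.cos(y),-np.sin(y)],[np.sin(y),np.cos(y)]])
  q=[(88,68),(88,-68),(-88,-68),(-88,68)]
  print(np.round(w2p(c,[np.r_[(np.array(ctr)+M@np.array(a))/1000,.012] for a in q])))
E
```

```text
[[555.28783074 386.75928747]
 [571.70363421 253.9184871 ]
 [383.34822368 366.60000987]]
center [477.52592894 310.25924848] 6.687185744765498 173.1173733285223 133.85124895026357
[[145.  61.]
 [286.  59.]
 [287. 232.]
 [164. 233.]]
[[142.  61.]
 [282.  59.]
 [284. 232.]
 [161. 233.]]
```

View pics/crop1.png

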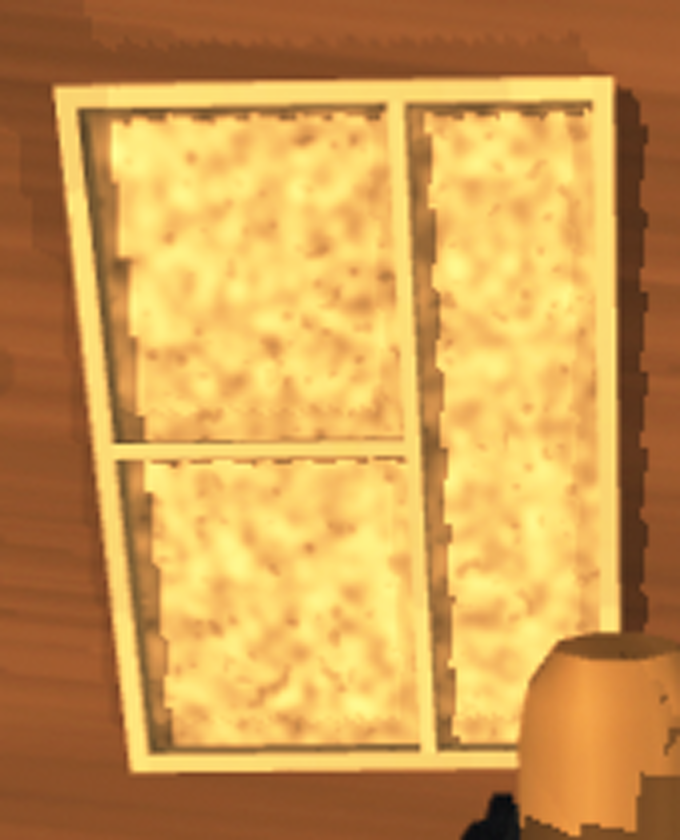

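The tray corners at (145,63), (283,60) and (164,232) give its centre as (477.4, 310.3) mm and yaw as 6.65°.

```bash
python3 - <<'E'
from h import *
go((.5059,.2733,.08),-1.4547);go((.5059,.2733,.0322),-1.4547)
E
```

```text
jaw -1.45 turn [-0.011  0.     0.001] shift cm [11.95  6.83 -2.75] rows>= 3
jaw -1.45 turn [-0.011  0.     0.001] shift cm [16.73  6.84 -2.76] rows>= 3
```

```bash
python3 -m creep '[[-0.011,0,0,4,5,-2,2],[-0.011,0,0,8,6.84,-2.75,2],[-0.011,0,0,12,6.84,-2.75,2],[-0.011,0,0,14.5,6.84,-2.75,2],[-0.011,0,0,14.5,6.84,-2.75,2],[-0.011,0,0,14.5,6.84,-2.75,2]]'
python3 look.py w5.png
```

```text
clock: 7.7
position: [0.5064, 0.2743, 0.056]
ee_rot: [0.529, 0.47, 0.528, -0.47]
ft_force: [0.3, -0.6, -0.3]
opening: 0.268
[0.5064 0.2743 0.056 ] [0.38 0.65 1.84 0.   0.65 1.84] 7.7
```

View pics/w5.png

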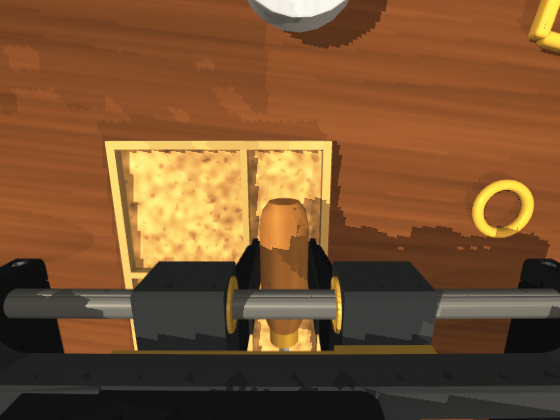

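```bash
python3 - <<'E'
from h import *
c=dict(np.load("last_w5.npz"))
y=np.radians(6.65);M=np.array([[np.cos(y),-np.sin(y)],[np.sin(y),np.cos(y)]])
im=cv2.imread("pics/w5.png")
for a,b in [((83,-17),(-20,-17)),((83,-63),(-20,-63)),((88,68),(88,-68)),((88,-68),(0,-68))]:
    q=w2p(c,[np.r_[(np.array([477.4,310.3])+M@np.array(p))/1000,.012] for p in (a,b)])
    cv2.line(im,*[tuple(int(v) for v in np.round(t)) for t in q],(255,0,0),1)
o=im[130:290,90:350]; cv2.imwrite("pics/c5.png",cv2.resize(o,None,fx=3,fy=3))
go((.5059,.2733,.0322),-1.4547)
E
```

```text
jaw -1.45 turn [ 0.001 -0.001 -0.002] shift cm [ 2.41 -0.07  0.11] rows>= 1
```

View pics/c5.png

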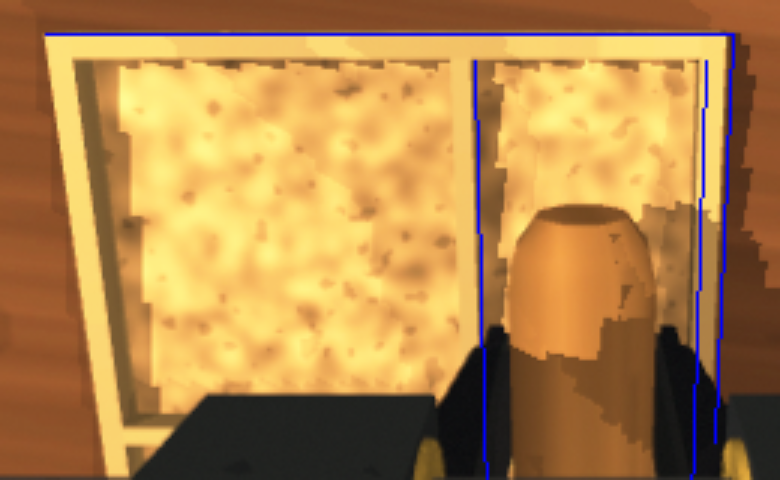

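My overlay matches the tray edges to about 1 mm. I'll lower the awl and release it.

```bash
python3 -m creep '[[0,0,0,1.5,0,0.1,2],[0,0,0,2.4,0,0.1,2],[0,0,0,2.4,0,0.1,2],[0,0,0,2.4,0,0.1,3.6],[0,0,0,2.4,0,0.1,3.6],[0,0,0,2.4,0,0.1,3.6],[0,0,0,0,0,0.1,3.6],[0,0,0,-6,0,0.1,6],[0,0,0,-12,-3,0.1,8],[0,0,0,-16,-6,0.1,8],[0,0,0,-16,-6,0.1,8]]'
python3 look.py w6.png awl
python3 - <<'E'
from h import *
go((.50,-.125,.20),-np.pi/2)
E
```

```text
clock: 9.12
position: [0.4457, 0.2669, 0.2183]
ee_rot: [0.53, 0.471, 0.528, -0.468]
ft_force: [0.5, 0.6, -0.7]
opening: 0.744
[0.4457 0.2669 0.2183] [0.41 0.36 1.83 0.   0.95 1.86] 9.125
awl 0.84 [285. 156.  27. 109.] [480.2 271.2 120.   27.5   6.3]
awl 0.62 [466. 229.  69.  60.] [422.3  47.3  33.6 105.5  60.7]
jaw -1.57 turn [ 0.118 -0.    -0.001] shift cm [ 1.5   0.71 39.52] rows>= 7
```

View pics/w6.png

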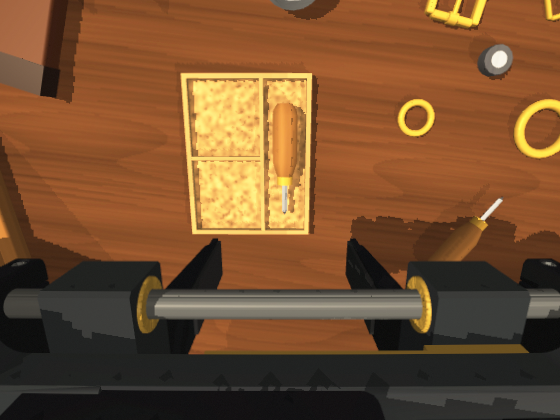

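The awl lies in the long compartment, (285,156), clear of the partition and walls. Next is the spool.

```bash
python3 -m creep '[[0.118,0,0,1.5,0.7,39.5,8.5],[0.118,0,0,1.5,0.7,39.5,8.5],[0.118,0,0,1.5,0.7,39.5,8.5],[0.118,0,0,1.5,0.7,39.5,8.5],[0.118,0,0,1.5,0.7,39.5,8.5],[0.118,0,0,1.5,0.7,39.5,8.5],[0.118,0,0,1.5,0.7,39.5,8.5],[0.118,0,0,1.5,0.7,39.5,8.5],[0.118,0,0,1.5,0.7,39.5,8.5]]'
python3 look.py w7.png spool wax_bar large_ring
python3 - <<'E'
from h import *
d=manip.trace("spool","wrist")[0]; print(d["bbox"])
E
```

```text
clock: 10.35
position: [0.4995, -0.1238, 0.1993]
ee_rot: [0.5, 0.5, 0.501, -0.5]
ft_force: [0.4, 0.3, 0.1]
opening: 0.892
[ 0.4995 -0.1238  0.1993] [-0.37  0.37  1.86  0.    0.9   1.2 ] 10.35
spool 0.74 [288. 158.  48.  51.] [ 5.419e+02 -1.286e+02  4.950e+01  4.720e+01  1.000e-01]
wax_bar 0.98 [279.  34.  56.  67.] [ 653.3 -117.6   40.5   56.4   83.7]
large_ring 0.71 [179. 145.  61.  61.] [547.7  -9.1  63.8  63.4  89.9]
large_ring 0.56 [279.  35.  51.  69.] [ 657.5 -116.6   44.1   60.4   83.6]
[288.1, 157.6, 48.1, 51.1]
```

View pics/w7.png

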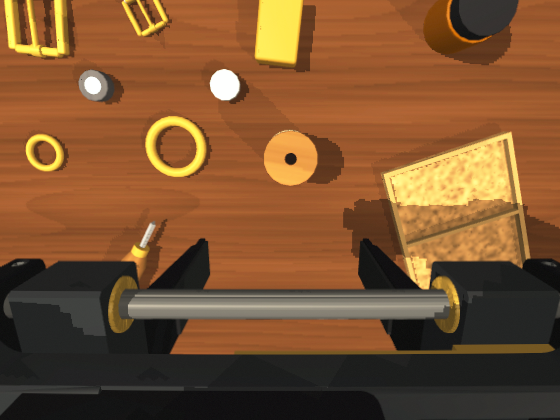

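```bash
python3 - <<'E'
from h import *
c=dict(np.load("last_w7.npz"))
print(p2w(c,[(290.5,158.5),(264.5,158),(317.5,158),(291,130),(291,185.5)],.056))
print("wax",p2w(c,[(262,0),(306,0),(256,62),(296,67)],.024))
p=p2w(c,[(290.5,158)],.056)[0]
go((p[0],p[1],.11));go((p[0],p[1],.04))
E
```

```text
[[ 0.54152742 -0.12904097  0.056     ]
 [ 0.54194903 -0.10550587  0.056     ]
 [ 0.54201705 -0.15347506  0.056     ]
 [ 0.56662032 -0.12931645  0.056     ]
 [ 0.51669098 -0.12967061  0.056     ]]
wax [[ 0.67900822 -0.10329054  0.024     ]
 [ 0.6790424  -0.14261769  0.024     ]
 [ 0.62755127 -0.09690448  0.024     ]
 [ 0.6232375  -0.13427135  0.024     ]]
jaw -1.57 turn [-0. -0. -0.] shift cm [9.01 4.22 0.51] rows>= 2
jaw -1.57 turn [-0. -0. -0.] shift cm [16.01  4.22  0.51] rows>= 3
```

The spool top is a circle centred at (291,158), which puts the spool at (542,-129) mm.

```bash
python3 -m creep '[[0,0,0,2,4.2,0.5,9],[0,0,0,7,4.2,0.5,9],[0,0,0,12,4.2,0.5,9],[0,0,0,16,4.2,0.5,9],[0,0,0,16,4.2,0.5,9],[0,0,0,16,4.2,0.5,4],[0,0,0,16,4.2,0.5,4],[0,0,0,16,4.2,0.5,4],[0,0,0,16,4.2,0.5,4],[0,0,0,16,4.2,0.5,4],[0,0,0,16,4.2,0.5,4],[0,0,0,14,4.2,0.5,4],[0,0,0,6,4.2,0.5,4],[0,0,0,0,4.2,0.5,4],[0,0,0,0,4.2,0.5,4]]' 20
python3 look.py w8.png
python3 - <<'E'
from h import *
y=np.radians(6.65);M=np.array([[np.cos(y),-np.sin(y)],[np.sin(y),np.cos(y)]])
for q in ((-42.5,25),(42.5,25)):
    p=(np.array([477.4,310.3])+M@np.array(q))/1000; print(p)
    go((p[0],p[1],.20),-1.4547)
E
```

```text
clock: 12.48
position: [0.5426, -0.1302, 0.2037]
ee_rot: [0.502, 0.501, 0.498, -0.499]
ft_force: [-0.8, -0.6, -1.6]
opening: 0.526
[ 0.5426 -0.1302  0.2037] [-0.35  0.43  1.76  0.    0.95  1.22] 12.475
[0.43229084 0.33021013]
jaw -1.45 turn [-0.116  0.002 -0.005] shift cm [  0.22 -11.03 -46.03] rows>= 8
[0.51671896 0.34005347]
jaw -1.45 turn [-0.116  0.002 -0.005] shift cm [  0.26  -2.59 -47.02] rows>= 8
```

View pics/w8.png

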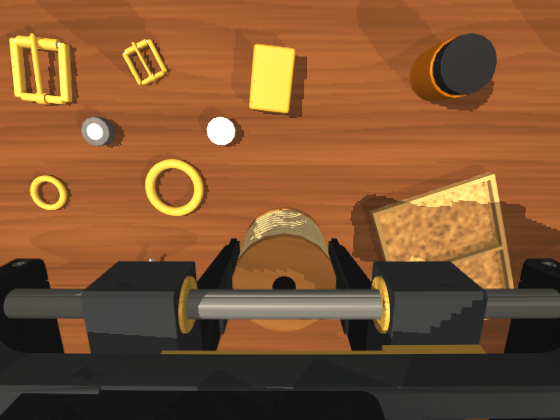

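The spool is held at 50 mm opening (top at (283,275)). It goes in the near small compartment.

```bash
python3 -m creep '[[-0.116,0,0,0.2,-11,-46,4],[-0.116,0,0,0.2,-11,-46,4],[-0.116,0,0,0.2,-11,-46,4],[-0.116,0,0,0.2,-11,-46,4],[-0.116,0,0,0.2,-11,-46,4],[-0.116,0,0,0.2,-11,-46,4],[-0.116,0,0,0.2,-11,-46,4],[-0.116,0,0,0.2,-11,-46,4],[-0.116,0,0,0.2,-11,-46,4],[-0.116,0,0,0.2,-11,-46,4],[-0.116,0,0,0.2,-11,-46,4]]'
python3 look.py w9.png
python3 - <<'E'
from h import *
go((.4323,.3302,.0455),-1.4547)
E
```

```text
clock: 13.9
position: [0.432, 0.3291, 0.1975]
ee_rot: [0.528, 0.47, 0.528, -0.471]
ft_force: [0.8, 0.5, -0.5]
opening: 0.518
[0.432  0.3291 0.1975] [ 0.53  0.41  1.8  -0.    0.93  1.99] 13.9
jaw -1.45 turn [-0.002  0.     0.   ] shift cm [15.23  0.04 -0.1 ] rows>= 3
```

View pics/w9.png

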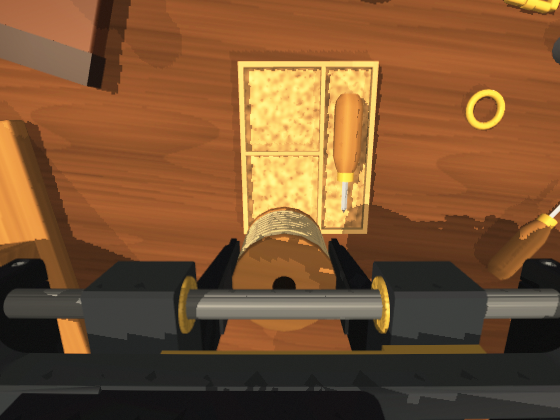

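```bash
python3 -m creep '[[0,0,0,5,0,-0.1,4],[0,0,0,10,0,-0.1,4],[0,0,0,13.5,0,-0.1,4],[0,0,0,14.7,0,-0.1,4],[0,0,0,15.2,0,-0.1,4],[0,0,0,15.2,0,-0.1,4],[0,0,0,15.2,0,-0.1,4]]'

```

```text
clock: 14.82
position: [0.4322, 0.3314, 0.0472]
ee_rot: [0.528, 0.471, 0.528, -0.47]
ft_force: [-0.0, -0.2, -0.7]
opening: 0.522
```

```bash
python3 -m creep '[[0,0,0,0.15,0,0,4],[0,0,0,0.15,0,0,4],[0,0,0,0.15,0,0,4]]'
```

```text
clock: 15.2
position: [0.4317, 0.3312, 0.0447]
ee_rot: [0.528, 0.47, 0.528, -0.47]
ft_force: [0.5, 0.3, -0.8]
opening: 0.52
```

```bash
python3 -m creep '[[0,0,0,0.1,0,0,4],[0,0,0,0.1,0,0,4],[0,0,0,0.1,0,0,6],[0,0,0,0.1,0,0,6],[0,0,0,0.1,0,0,6],[0,0,0,-4,0,0,6.5],[0,0,0,-10,0,0,7],[0,0,0,-16,-5,0,8],[0,0,0,-18,-10,0,8],[0,0,0,-18,-10,0,8]]'
python3 look.py w10.png
python3 - <<'E'
from h import *
go((.60,-.116,.20),np.radians(-96.2))
E
```

```text
clock: 16.45
position: [0.3302, 0.3194, 0.2266]
ee_rot: [0.529, 0.471, 0.528, -0.469]
ft_force: [1.2, 0.2, -0.0]
opening: 0.839
[0.3302 0.3194 0.2266] [0.62 0.26 1.96 0.   0.92 2.08] 16.45
jaw -1.68 turn [ 0.225 -0.001 -0.002] shift cm [ 2.58 21.61 46.41] rows>= 9
```

View pics/w10.png

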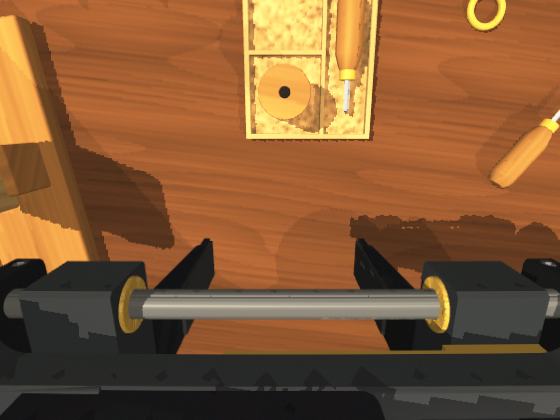

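The spool stands in the near compartment, (285,92), clear of the walls. Next is the wax bar.

```bash
python3 -m creep '[[0.225,0,0,2.6,21.6,46.4,8],[0.225,0,0,2.6,21.6,46.4,8],[0.225,0,0,2.6,21.6,46.4,8],[0.225,0,0,2.6,21.6,46.4,8],[0.225,0,0,2.6,21.6,46.4,8],[0.225,0,0,2.6,21.6,46.4,8],[0.225,0,0,2.6,21.6,46.4,8],[0.225,0,0,2.6,21.6,46.4,8],[0.225,0,0,2.6,21.6,46.4,8],[0.225,0,0,2.6,21.6,46.4,8],[0.225,0,0,2.6,21.6,46.4,8]]'
python3 look.py w11.png wax_bar large_buckle
```

```text
clock: 17.88
position: [0.6, -0.1154, 0.1982]
ee_rot: [-0.472, -0.526, -0.473, 0.526]
ft_force: [0.5, 1.4, -0.1]
opening: 0.839
[ 0.6    -0.1154  0.1982] [-0.3   0.51  1.63  0.    1.    1.38] 17.875
wax_bar 0.87 [280. 138.  45.  59.] [ 658.6 -117.3   41.2   60.4   84.6]
large_buckle 0.86 [ 60. 154.  64.  55.] [668.6 114.7  59.9  62.5  83.7]
```

View pics/w11.png

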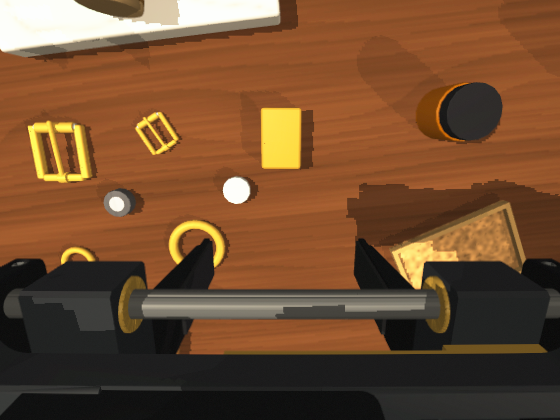

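The wax is centred at (281,138) and lined up with the jaws. The white knob at (236,190) is out of the fingers' path.

```bash
python3 - <<'E'
from h import *
go((.658,-.1175,.08),np.radians(-95.7));go((.658,-.1175,.0265),np.radians(-95.7))
E
```

```text
jaw -1.67 turn [-0.008 -0.    -0.   ] shift cm [11.88  5.76 -0.4 ] rows>= 3
jaw -1.67 turn [-0.008 -0.    -0.   ] shift cm [17.23  5.76 -0.4 ] rows>= 3
```

```bash
python3 -m creep '[[-0.01,0,0,3,5.75,-0.4,6.2],[-0.01,0,0,8,5.75,-0.4,6.2],[-0.01,0,0,13,5.75,-0.4,6.2],[-0.01,0,0,17.2,5.75,-0.4,6.2],[-0.01,0,0,17.2,5.75,-0.4,6.2],[-0.01,0,0,17.2,5.75,-0.4,3],[-0.01,0,0,17.2,5.75,-0.4,3],[-0.01,0,0,17.2,5.75,-0.4,3],[-0.01,0,0,17.2,5.75,-0.4,3],[-0.01,0,0,17.2,5.75,-0.4,3],[-0.01,0,0,15,5.75,-0.4,3],[-0.01,0,0,8,5.75,-0.4,3],[-0.01,0,0,1,5.75,-0.4,3],[-0.01,0,0,1,5.75,-0.4,3]]' 20
python3 look.py w12.png
python3 - <<'E'
from h import *
go((.5167,.3400,.20),-1.4547)
E
```

```text
clock: 19.77
position: [0.6593, -0.1189, 0.1938]
ee_rot: [0.477, 0.526, 0.472, -0.523]
ft_force: [0.4, 0.2, -1.7]
opening: 0.419
[ 0.6593 -0.1189  0.1938] [-0.28  0.59  1.49  0.    1.06  1.39] 19.775
jaw -1.45 turn [-0.215  0.002 -0.006] shift cm [ -0.83 -18.71 -44.25] rows>= 8
```

View pics/w12.png

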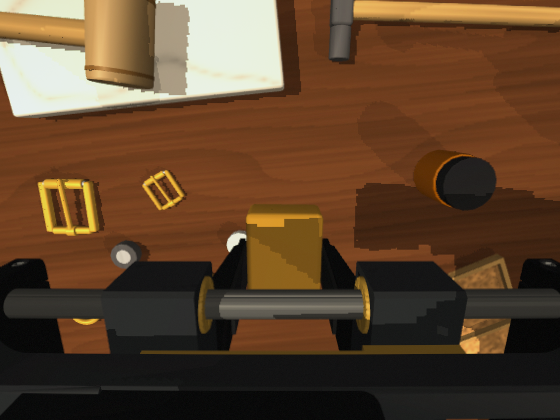

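The wax is held, front edge at (284,210), opening 40 mm. I'll carry it to the far small compartment.

```bash
python3 -m creep '[[-0.215,0,0,-0.8,-18.7,-44.2,3],[-0.215,0,0,-0.8,-18.7,-44.2,3],[-0.215,0,0,-0.8,-18.7,-44.2,3],[-0.215,0,0,-0.8,-18.7,-44.2,3],[-0.215,0,0,-0.8,-18.7,-44.2,3],[-0.215,0,0,-0.8,-18.7,-44.2,3],[-0.215,0,0,-0.8,-18.7,-44.2,3],[-0.215,0,0,-0.8,-18.7,-44.2,3],[-0.215,0,0,-0.8,-18.7,-44.2,3],[-0.215,0,0,-0.8,-18.7,-44.2,3],[-0.215,0,0,-0.8,-18.7,-44.2,3]]'
python3 look.py w13.png
python3 - <<'E'
from h import *
go((.5167,.3405,.0310),-1.4547)
E
```

```text
clock: 21.2
position: [0.5162, 0.3385, 0.1961]
ee_rot: [0.528, 0.47, 0.528, -0.471]
ft_force: [0.0, -0.5, -0.5]
opening: 0.417
[0.5162 0.3385 0.1961] [ 0.47  0.52  1.62 -0.    1.01  1.93] 21.2
jaw -1.45 turn [-0.002  0.     0.   ] shift cm [16.53  0.08 -0.19] rows>= 3
```

View pics/w13.png

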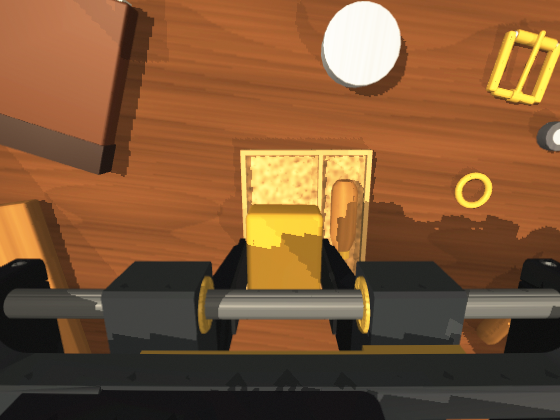

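```bash
python3 -m creep '[[0,0,0,6,0,-0.1,3],[0,0,0,11,0,-0.1,3],[0,0,0,14.5,0,-0.1,3],[0,0,0,16,0,-0.1,3],[0,0,0,16.4,0,-0.1,3],[0,0,0,16.4,0,-0.1,3],[0,0,0,16.4,0,-0.1,3]]'
```

```text
clock: 22.12
position: [0.5162, 0.341, 0.0338]
ee_rot: [0.528, 0.471, 0.528, -0.47]
ft_force: [0.3, -0.4, -0.1]
opening: 0.42
```

```bash
python3 -m creep '[[0,0,0,0.2,0,0,3],[0,0,0,0.2,0,0,3],[0,0,0,0.25,0,0,3]]'
```

```text
clock: 22.5
position: [0.5162, 0.341, 0.032]
ee_rot: [0.528, 0.471, 0.528, -0.469]
ft_force: [-4.6, -2.9, 19.8]
opening: 0.419
```

```bash
python3 -m creep '[[0,0,0,-0.05,0,0,3],[0,0,0,-0.05,0,0,5],[0,0,0,-0.05,0,0,5],[0,0,0,-0.05,0,0,5],[0,0,0,-4,0,0,5.5],[0,0,0,-10,0,0,7],[0,0,0,-16,-5,0,9.4],[0,0,0,-18,-8,0,9.4],[0,0,0,-18,-8,0,9.4]]'
python3 look.py w14.png sewing_tray
python3 - <<'E'
from h import *
go((.60,.115,.20),np.radians(-96))
E
```

```text
clock: 23.62
position: [0.4349, 0.3317, 0.2127]
ee_rot: [0.529, 0.471, 0.528, -0.469]
ft_force: [0.1, -0.1, -0.1]
opening: 0.941
[0.4349 0.3317 0.2127] [0.53 0.4  1.78 0.   0.96 1.98] 23.625
sewing_tray 0.87 [309. 152. 133. 170.] [477.8 311.8 177.1 137.7   6.8]
jaw -1.68 turn [ 0.221 -0.    -0.001] shift cm [ 1.01 13.73 23.41] rows>= 5
```

View pics/w14.png

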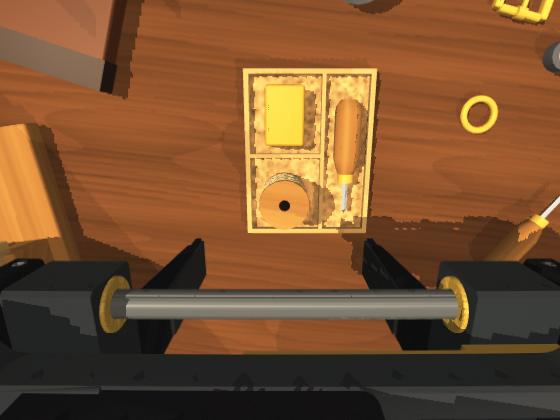

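The sewing kit is in: wax at (285,115), spool at (285,203) and awl at (346,155), each clear of the walls. Next is the large buckle.

```bash
python3 -m creep '[[0.22,0,0,1,13.7,23.4,9.5],[0.22,0,0,1,13.7,23.4,9.5],[0.22,0,0,1,13.7,23.4,9.5],[0.22,0,0,1,13.7,23.4,9.5],[0.22,0,0,1,13.7,23.4,9.5],[0.22,0,0,1,13.7,23.4,9.5],[0.22,0,0,1,13.7,23.4,9.5],[0.22,0,0,1,13.7,23.4,9.5]]'
python3 look.py w15.png large_buckle
python3 -c "
import cv2;im=cv2.imread('pics/w15.png');cv2.imwrite('pics/c15.png',cv2.resize(im[90:210,220:400],None,fx=4,fy=4,interpolation=2))"
```

```text
clock: 24.72
position: [0.5988, 0.1161, 0.2]
ee_rot: [0.474, 0.525, 0.474, -0.525]
ft_force: [0.1, -0.4, 0.2]
opening: 1.003
[0.5988 0.1161 0.2   ] [0.08 0.5  1.63 0.   1.01 1.76] 24.725
large_buckle 0.63 [279. 128.  58.  64.] [670.  117.4  55.5  64.8  84.6]
large_buckle 0.36 [379. 107.  45.  47.] [676.8  12.4  37.9  34.1  24.4]
```

View pics/w15.png

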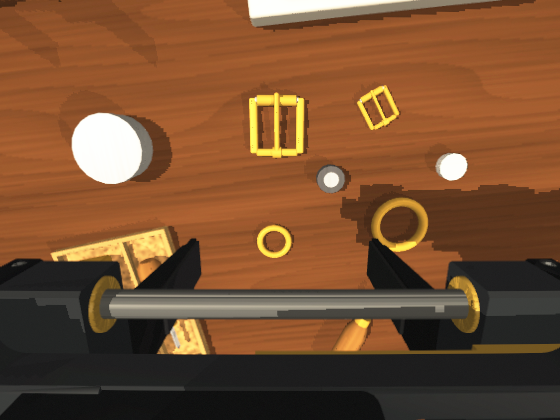

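View pics/c15.png

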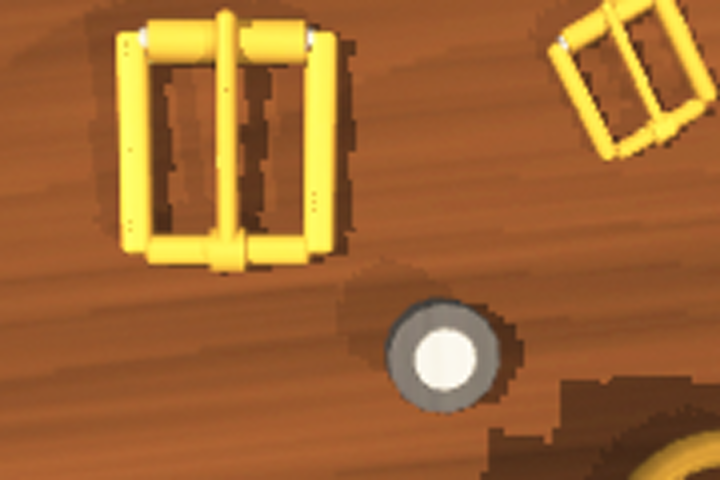

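The large buckle is at (277,127), with its side bars at columns 250 and 304; the tongue at the roller end points ahead (+x). The small buckle at (378,107) is clear.

```bash
python3 - <<'E'
from h import *
c=dict(np.load("last_w15.npz"))
P=p2w(c,[(249,98),(304.5,98),(250.5,153),(303.5,153)],.009)[:,:2]*1000;print(P);m=P.mean(0);print(m)
for a,b in ((0,2),(1,3)): print(np.degrees(np.arctan2(*(P[a]-P[b])[::-1])))
print(np.linalg.norm(P[0]-P[1]),np.linalg.norm(P[2]-P[3]))
g=(m[0]/1000,m[1]/1000)
for z in (.08,.019): go((*g,z),np.radians(-95.4))
E
```

```text
[[699.24985042 141.59722697]
 [693.56483169  86.15872206]
 [644.8258805  147.08844847]
 [639.17252882  91.8704951 ]]
[669.20327286 116.67872315]
-5.761480533955772
-5.99469854026225
55.729231689786765 55.50660104364412
jaw -1.67 turn [-0.009 -0.    -0.   ] shift cm [12.03  6.98 -0.8 ] rows>= 3
jaw -1.67 turn [-0.009 -0.    -0.   ] shift cm [18.13  6.98 -0.8 ] rows>= 4
```

```bash
python3 -m creep '[[0,0,0,6,3,-0.4,8.4],[0,0,0,11,6.98,-0.75,8.4],[0,0,0,15,6.98,-0.75,8.4],[0,0,0,15,6.98,-0.75,8.4],[0,0,0,15,6.98,-0.75,8.4]]' 20
python3 look.py w16.png
```

```text
clock: 25.45
position: [0.6699, 0.1155, 0.0519]
ee_rot: [0.474, 0.526, 0.473, -0.525]
ft_force: [-0.4, 0.4, 0.2]
opening: 0.888
[0.6699 0.1155 0.0519] [0.07 0.77 1.56 0.   0.81 1.75] 25.45
```

View pics/w16.png

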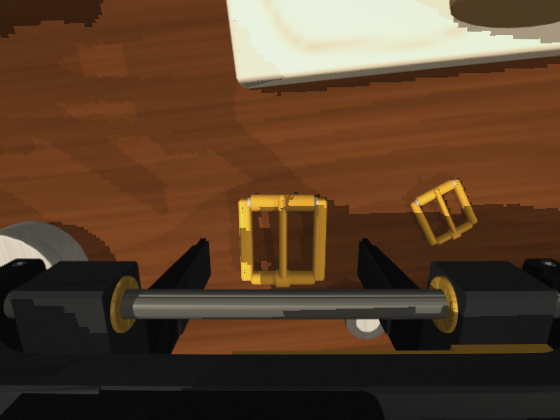

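The buckle is centred at (283,240) between the jaws. I'll go down and close.

```bash
python3 -m creep '[[0,0,0,2,0,0,8.4],[0,0,0,3.15,0,0,8.4],[0,0,0,3.15,0,0,8.4],[0,0,0,3.15,0,0,5],[0,0,0,3.15,0,0,5],[0,0,0,3.15,0,0,5],[0,0,0,3.15,0,0,5],[0,0,0,3.15,0,0,5],[0,0,0,3.15,0,0,5]]' 25
```

```text
clock: 26.62
position: [0.6695, 0.1151, 0.0186]
ee_rot: [0.473, 0.525, 0.473, -0.525]
ft_force: [-0.7, 0.0, -0.9]
opening: 0.586
```

```bash
python3 -m creep '[[0,0,0,-2,0,0,5],[0,0,0,-8,0,0,5],[0,0,0,-14,0,0,5],[0,0,0,-18,0,0,5],[0,0,0,-18,0,0,5]]'
python3 look.py w17.png
python3 - <<'E'
from h import *
go((.41,-.31,.20),np.radians(-71))
E
```

```text
clock: 27.25
position: [0.6706, 0.1152, 0.2036]
ee_rot: [0.475, 0.527, 0.472, -0.523]
ft_force: [-0.2, -0.4, -1.0]
opening: 0.584
[0.6706 0.1152 0.2036] [0.07 0.59 1.45 0.   1.09 1.75] 27.25
jaw -1.24 turn [-0.436  0.    -0.003] shift cm [-1.000e-02 -2.141e+01  4.498e+01] rows>= 8
```

View pics/w17.png

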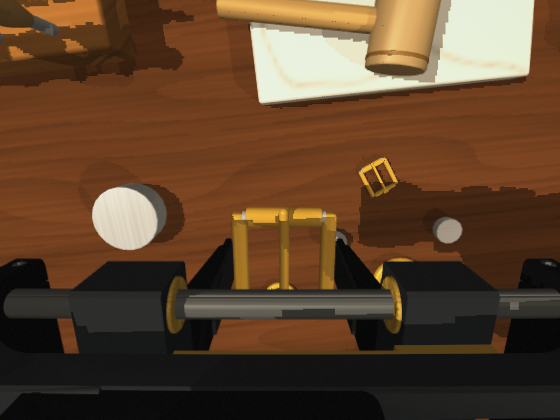

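The buckle is held level across its side bars (columns 240–328). I'll move it to the strap tray.

```bash
python3 -m creep '[[-0.436,0,0,0,-21.4,45,5],[-0.436,0,0,0,-21.4,45,5],[-0.436,0,0,0,-21.4,45,5],[-0.436,0,0,0,-21.4,45,5],[-0.436,0,0,0,-21.4,45,5],[-0.436,0,0,0,-21.4,45,5],[-0.436,0,0,0,-21.4,45,5],[-0.436,0,0,0,-21.4,45,5],[-0.436,0,0,0,-21.4,45,5],[-0.436,0,0,0,-21.4,45,5],[-0.436,0,0,0,-21.4,45,5]]'
python3 look.py w18.png strap_tray
```

```text
clock: 28.68
position: [0.4104, -0.3091, 0.1982]
ee_rot: [0.576, 0.41, 0.576, -0.41]
ft_force: [0.7, 0.5, -0.9]
opening: 0.588
[ 0.4104 -0.3091  0.1982] [-0.77  0.38  1.87  0.    0.9   0.46] 28.675
strap_tray 0.73 [313. 149. 143. 172.] [ 459.8 -320.6  175.5  136.    18.9]
strap_tray 0.73 [248. 337.  72.  27.] [ 230.4 -322.3   41.    92.4   19.3]
```

View pics/w18.png

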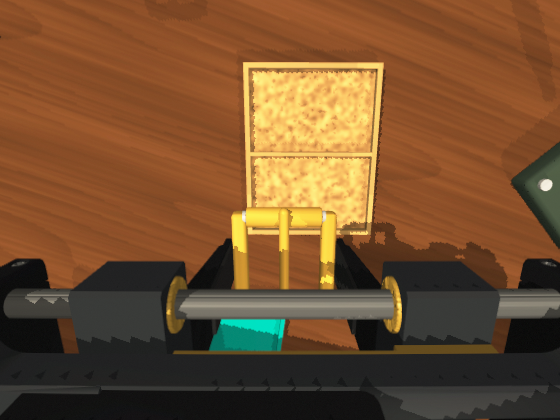

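```bash
python3 - <<'E'
from h import *
c=dict(np.load("last_w18.npz"))
P=p2w(c,[(244,63.5),(383,64),(375,234)],.012)[:,:2]*1000;print(P,(P[0]+P[2])/2,np.degrees(np.arctan2(*(P[1]-P[2])[::-1])))
y=np.radians(18.9);M=np.array([[np.cos(y),-np.sin(y)],[np.sin(y),np.cos(y)]])
for q in ((42.5,0),(-42.5,0)):
    p=(np.array([459.8,-320.4])+M@np.array(q))/1000; print(p)
    go((p[0],p[1],.0235),np.radians(-71.1))
E
```

```text
[[ 519.46011617 -229.78784023]
 [ 563.22614309 -356.77440351]
 [ 400.68107206 -418.41506596]] [ 460.07059412 -324.1014531 ] 20.767828057741077
[ 0.50000863 -0.30663351]
jaw -1.24 turn [ 0.004 -0.     0.   ] shift cm [17.49  8.54  2.7 ] rows>= 4
[ 0.41959137 -0.33416649]
jaw -1.24 turn [ 0.004 -0.     0.   ] shift cm [17.49  0.04  2.66] rows>= 3
```

```bash
python3 -m creep '[[0,0,0,3,5,1.5,5],[0,0,0,8,8.5,2.8,5],[0,0,0,12,8.5,2.8,5],[0,0,0,14,8.5,2.8,5],[0,0,0,14,8.5,2.8,5],[0,0,0,14,8.5,2.8,5]]'
python3 look.py w19.png
python3 - <<'E'
from h import *
c=dict(np.load("last_w19.npz"))
y=np.radians(18.9);M=np.array([[np.cos(y),-np.sin(y)],[np.sin(y),np.cos(y)]])
im=cv2.imread("pics/w19.png")
for a,b in [((88,68),(88,-68)),((88,-68),(0,-68)),((88,68),(0,68)),((2,-63),(2,63)),((83,-63),(83,63))]:
    q=w2p(c,[np.r_[(np.array([459.8,-320.4])+M@np.array(p))/1000,.012] for p in (a,b)])
    cv2.line(im,*[tuple(int(v) for v in np.round(t)) for t in q],(255,0,0),1)
cv2.imwrite("pics/c19.png",im)
go((.5,-.3066,.0235),np.radians(-71.1))
E
```

```text
clock: 29.52
position: [0.5, -0.3089, 0.0594]
ee_rot: [0.576, 0.41, 0.575, -0.41]
ft_force: [-0.1, -0.2, -0.4]
opening: 0.581
[ 0.5    -0.3089  0.0594] [-0.67  0.66  1.8   0.    0.68  0.57] 29.525
jaw -1.24 turn [ 0.002  0.001 -0.001] shift cm [ 3.62  0.08 -0.24] rows>= 1
```

View pics/c19.png

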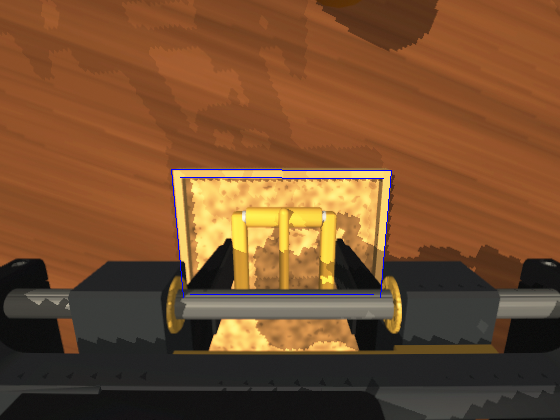

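The overlay fits the strap tray, so I'll lower the buckle.

```bash
python3 -m creep '[[0,0,0,2,0,-0.15,5],[0,0,0,3.3,0,-0.15,5],[0,0,0,3.45,0,-0.15,5],[0,0,0,3.45,0,-0.15,5],[0,0,0,3.45,0,-0.15,5]]'
```

```text
clock: 30.2
position: [0.4991, -0.3078, 0.0245]
ee_rot: [0.576, 0.411, 0.575, -0.411]
ft_force: [-0.2, 0.8, -1.5]
opening: 0.587
```

```bash
python3 -m creep '[[0,0,0,0.1,0,0,5],[0,0,0,0.1,0,0,5],[0,0,0,0.1,0,0,7.6],[0,0,0,0.1,0,0,7.6],[0,0,0,0.1,0,0,7.6],[0,0,0,0.1,0,0,7.6],[0,0,0,-4,0,0,7.6],[0,0,0,-10,0,0,8],[0,0,0,-16,-4,0,9],[0,0,0,-18,-8,0,9],[0,0,0,-18,-8,0,9]]'
python3 look.py w20.png
python3 - <<'E'
from h import *
go((.50,-.01,.20),np.radians(-90))
E
```

```text
clock: 31.58
position: [0.4219, -0.3347, 0.2064]
ee_rot: [0.577, 0.411, 0.574, -0.411]
ft_force: [0.8, 0.6, 0.4]
opening: 0.946
[ 0.4219 -0.3347  0.2064] [-0.79  0.4   1.8  -0.    0.94  0.45] 31.575
jaw -1.57 turn [ 0.33   0.002 -0.001] shift cm [  0.47  17.82 -28.17] rows>= 6
```

View pics/w20.png

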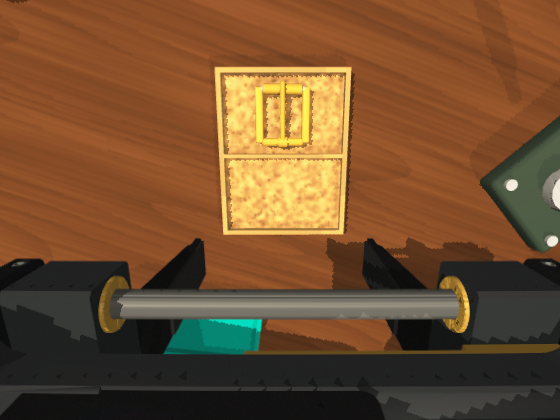

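The buckle lies flat in the far compartment, (283,113). Last is the large ring.

```bash
python3 -m creep '[[0.33,0,0,0.5,17.8,-28.2,9.4],[0.33,0,0,0.5,17.8,-28.2,9.4],[0.33,0,0,0.5,17.8,-28.2,9.4],[0.33,0,0,0.5,17.8,-28.2,9.4],[0.33,0,0,0.5,17.8,-28.2,9.4],[0.33,0,0,0.5,17.8,-28.2,9.4],[0.33,0,0,0.5,17.8,-28.2,9.4],[0.33,0,0,0.5,17.8,-28.2,9.4],[0.33,0,0,0.5,17.8,-28.2,9.4]]'
python3 look.py w21.png large_ring
python3 - <<'E'
from h import *
go((.5477,-.0090,.05),np.radians(-90));go((.5477,-.0090,.019),np.radians(-90))
E
```

```text
clock: 32.75
position: [0.4996, -0.01, 0.1988]
ee_rot: [0.5, 0.5, 0.5, -0.5]
ft_force: [-0.5, 0.5, 0.1]
opening: 0.986
[ 0.4996 -0.01    0.1988] [-0.15  0.36  1.9   0.    0.89  1.42] 32.75
jaw -1.57 turn [ 0. -0.  0.] shift cm [14.9   4.81 -0.09] rows>= 3
jaw -1.57 turn [ 0. -0.  0.] shift cm [18.    4.81 -0.09] rows>= 3
```

View pics/w21.png

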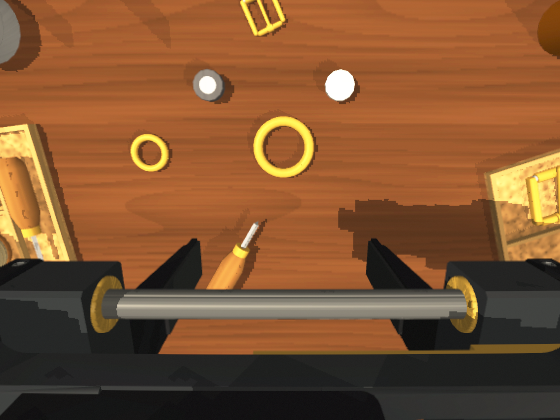

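The ring is centred at (284,147), and the spare awl's tip at (260,224) is clear of the descent.

```bash
python3 - <<'E'
from h import *
c=dict(np.load("last_w21.npz"))
print(p2w(c,[(284,146.5),(253.5,147),(315,147),(284,116),(284,177.5)],.005))
E
python3 -m creep '[[0,0,0,5,4.8,-0.1,8.6],[0,0,0,10,4.8,-0.1,8.6],[0,0,0,15,4.8,-0.1,8.6],[0,0,0,15,4.8,-0.1,8.6],[0,0,0,15,4.8,-0.1,8.6]]' 25
python3 look.py w22.png
```

```text
[[ 0.5487881  -0.00947158  0.005     ]
 [ 0.54824286  0.0225719   0.005     ]
 [ 0.54831833 -0.04204016  0.005     ]
 [ 0.57961001 -0.00942802  0.005     ]
 [ 0.51593114 -0.00951812  0.005     ]]
clock: 33.48
position: [0.5484, -0.0084, 0.0506]
ee_rot: [0.501, 0.5, 0.5, -0.499]
ft_force: [1.0, 0.4, 1.4]
opening: 0.906
[ 0.5484 -0.0084  0.0506] [-0.14  0.63  1.91  0.    0.6   1.43] 33.475
```

View pics/w22.png

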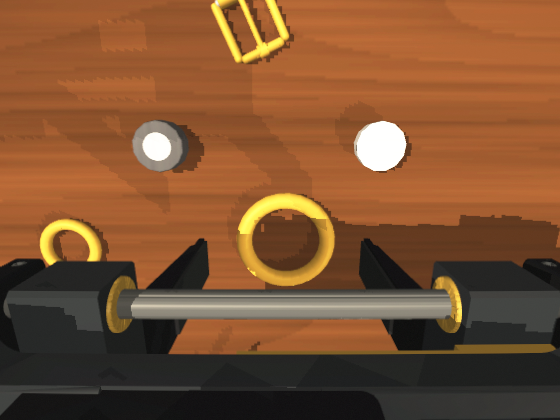

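The ring is centred at (286,240) between the jaws.

```bash
python3 -m creep '[[0,0,0,2,0,0,8.6],[0,0,0,3.05,0,0,8.6],[0,0,0,3.05,0,0,8.6],[0,0,0,3.05,0,0,5.8],[0,0,0,3.05,0,0,5.8],[0,0,0,3.05,0,0,5.8],[0,0,0,3.05,0,0,5.8],[0,0,0,3.05,0,0,5.8],[0,0,0,2,0,0,5.8],[0,0,0,-2,0,0,5.8],[0,0,0,-8,0,0,5.8],[0,0,0,-14,0,0,5.8],[0,0,0,-14,0,0,5.8]]' 25
python3 look.py w23.png
python3 - <<'E'
from h import *
go((.4196,-.3342,.19),np.radians(-71.1))
E
```

```text
clock: 35.15
position: [0.549, -0.0081, 0.1936]
ee_rot: [0.503, 0.501, 0.498, -0.498]
ft_force: [0.3, 0.3, -2.6]
opening: 0.661
[ 0.549  -0.0081  0.1936] [-0.14  0.42  1.8   0.    0.91  1.43] 35.15
jaw -1.24 turn [-0.328  0.001 -0.003] shift cm [  0.06 -12.9   32.6 ] rows>= 6
```

View pics/w23.png

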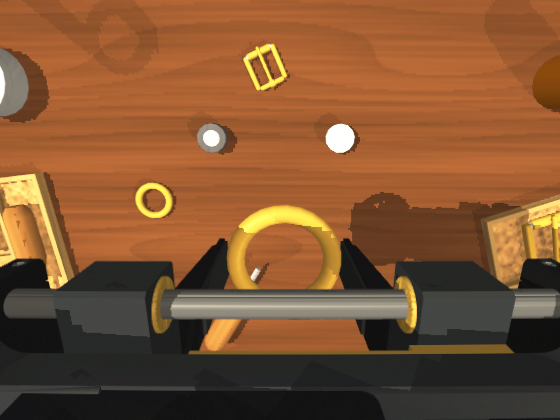

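The ring is held level (columns 228–340).

```bash
python3 -m creep '[[-0.328,0,0,0,-12.9,32.6,5.8],[-0.328,0,0,0,-12.9,32.6,5.8],[-0.328,0,0,0,-12.9,32.6,5.8],[-0.328,0,0,0,-12.9,32.6,5.8],[-0.328,0,0,0,-12.9,32.6,5.8],[-0.328,0,0,0,-12.9,32.6,5.8],[-0.328,0,0,0,-12.9,32.6,5.8],[-0.328,0,0,0,-12.9,32.6,5.8],[-0.328,0,0,0,-12.9,32.6,5.8]]'
python3 - <<'E'
from h import *
go((.4196,-.3342,.0235),np.radians(-71.1))
E
```

```text
clock: 36.33
position: [0.4195, -0.333, 0.1885]
ee_rot: [0.575, 0.411, 0.576, -0.411]
ft_force: [-0.7, -0.5, -0.8]
opening: 0.661
jaw -1.24 turn [ 0.001 -0.001  0.   ] shift cm [16.5  -0.02  0.13] rows>= 3
```

```bash
python3 -m creep '[[0,0,0,6,0,0.1,5.8],[0,0,0,11,0,0.1,5.8],[0,0,0,14,0,0.1,5.8],[0,0,0,14,0,0.1,5.8],[0,0,0,14,0,0.1,5.8]]'
python3 look.py w24.png
```

```text
clock: 36.95
position: [0.4203, -0.335, 0.05]
ee_rot: [0.576, 0.411, 0.575, -0.411]
ft_force: [0.2, 0.7, -1.4]
opening: 0.661
[ 0.4203 -0.335   0.05  ] [-0.8   0.63  1.94  0.    0.58  0.44] 36.95
```

View pics/w24.png

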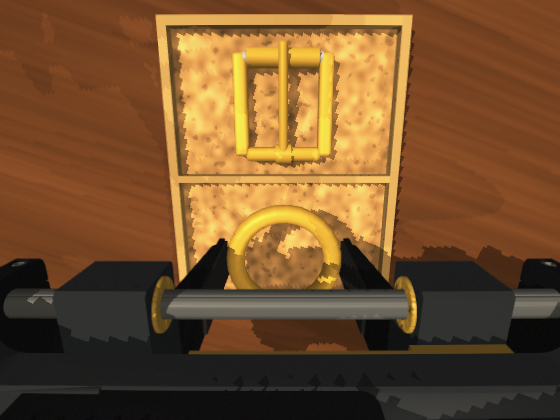

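The ring is over the near compartment at (285,250), clear of the partition at row 180. I'll lower it.

```bash
python3 -m creep '[[0,0,0,1.5,0,0,5.8],[0,0,0,2.4,0,0,5.8],[0,0,0,2.55,0,0,5.8],[0,0,0,2.55,0,0,5.8],[0,0,0,2.55,0,0,5.8]]'
```

```text
clock: 37.62
position: [0.4197, -0.3353, 0.0236]
ee_rot: [0.575, 0.411, 0.575, -0.411]
ft_force: [-0.8, -0.6, -0.0]
opening: 0.665
```

```bash
python3 -m creep '[[0,0,0,0.1,0,0,5.8],[0,0,0,0.1,0,0,5.8],[0,0,0,0.1,0,0,8.2],[0,0,0,0.1,0,0,8.2],[0,0,0,0.1,0,0,8.2],[0,0,0,0.1,0,0,8.2],[0,0,0,-4,0,0,8.2],[0,0,0,-10,0,0,8.5],[0,0,0,-17,-3,0,9],[0,0,0,-20,-4,0,9],[0,0,0,-20,-4,0,9],[0,0,0,-20,-4,0,9]]'
python3 look.py w25.png large_ring large_buckle
python3 - <<'E'
from h import *
for n in("top","side"):
    r,c,s=shot(n); cv2.imwrite(f"pics/{n}9.png",cv2.resize(r["color"],None,fx=1.42,fy=1.42)[:,:,::-1])
print(s["ft_force"])
E
```

```text
clock: 39.12
position: [0.3816, -0.3478, 0.2228]
ee_rot: [0.575, 0.411, 0.576, -0.411]
ft_force: [-0.8, -0.2, -0.0]
opening: 0.946
[ 0.3816 -0.3478  0.2228] [-0.87  0.35  1.83  0.    0.96  0.37] 39.125
large_ring 0.8 [285. 153.  56.  54.] [ 419.2 -334.    62.6   64.2   82. ]
large_buckle 0.75 [285.  73.  57.  63.] [ 499.1 -306.5   65.    56.6   18.9]
[ 0.58474306 -0.15310015  0.11438983]
```

View pics/w25.png

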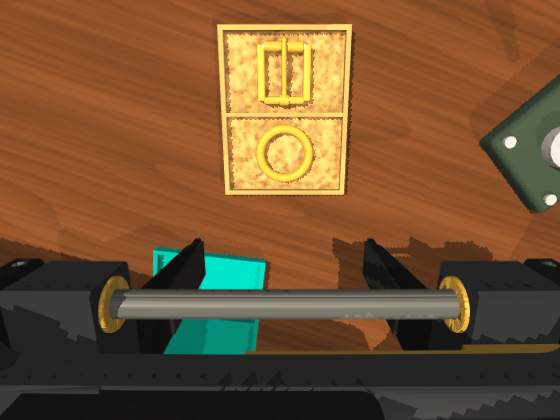

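View pics/top9.png

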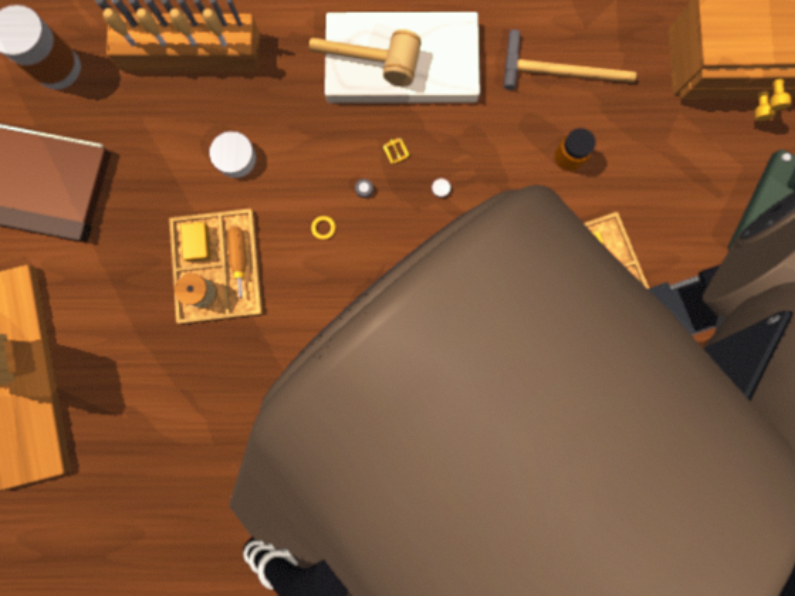

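View pics/side9.png

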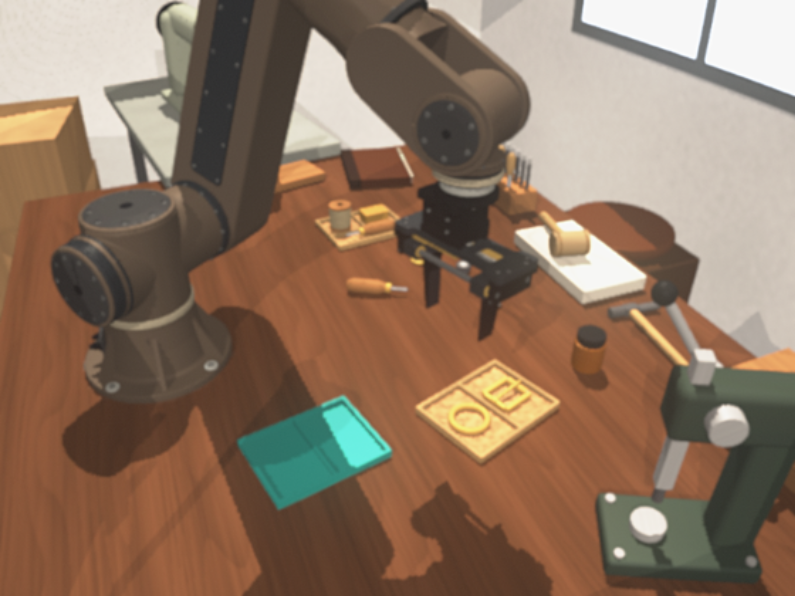

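All five items sit flat in their compartments: the ring at (285,153) and buckle at (285,73) in the wrist view, the sewing kit in the top and side views. The small buckle and small ring are still in place, and the gripper is clear. I'll hand the job in.

```bash
python3 -c "
from station import manip
print(manip.close_job())"
```

```text
the job is handed in; nothing more can be done
None
```

Both kits are made up and the job is handed in at about 39 s of the 122 s allowed; the hand-in gave no verdict.

- **Sewing tray:** I placed the awl (the one that started farthest right) in the long compartment. The spool stands upright in the near small compartment, and the wax bar lies flat in the far one.
- **Strap tray:** the large buckle is in the far compartment and the large ring in the near one, both flat. I used the wooden tray, not the turquoise one.

The last wrist, top and side pictures showed all five items inside their compartments, clear of walls, partitions and each other. The small buckle and small ring had not been touched, and the gripper was free at about 0.2 m. The arm hid part of the strap tray in the last top view, so that tray was checked from the wrist and side views only.

No check failed. Two readings to note:
- **Wax bar:** the wrist force read about 20 N as the wax bar met the tray floor, well under the limit.
- **Height readings:** the measured heights varied by 1–2 mm, so the spool, buckle and ring may have dropped up to about 1 mm when released.

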